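# Pack a shaft-support kit at the parts counter

### The job

Pack the shaft-support order into the grey-walled kit tray with the black floor: stand the pillow block on its foot in the long pocket and the six-sided nut in the plain square pocket, and in the other square pocket drop the wide collar over the steel post and then slip the narrow open sleeve over the same post so that it sits flat on top of the collar. The angle bracket, the square nut and the solid round plug look similar but belong to another order: leave them standing where they are.

Things in the scene. Friction and masses are not known exactly. Their poses are not given: they have to be found in the camera images.
- tray: Tray, black floor, grey walls, fixed, any yaw, 144 x 144 mm; floor 5 mm thick, walls and dividers 4 mm thick, tops 14 mm up. Origin: centre of underside, z up. Pocket centres (x, y in its frame, mm): long pocket (0, -35), inside 136 (x) x 66; plain square pocket (35, 35) and post pocket (-35, 35), inside 66 x 66. Steel post in mid-pocket: 10 mm thick, rounded top 58 mm above counter.
- pillow_block: Its origin is the centre of its underside, z up. Grey bearing housing: foot 100 (x) by 36 (y) by 12 mm high; upright round housing in the middle, 56 mm across (x), 30 mm thick (y; flat faces, grip these), top 60 mm up, dark steel-ringed bore on both faces. 0.45 kg. Foot points roughly away from the robot (within 26 degrees). May go in the tray either way round.
- hex_nut: Its origin is the centre of its underside, z up. Goes in the plain square pocket. Tall six-sided steel nut, 38 mm across flats, 36 mm high, 20 mm bore upright. Flats face its x axis (0 degrees) and every 60 degrees from it. About 0.22 kg, at any yaw.
- collar: Its origin is the centre of its underside, z up. Goes over the post first, down to the tray floor. Wide round steel ring standing with its bore upright: outside diameter 46 mm, bore 28 mm, 36 mm high. About 0.25 kg.
- sleeve: Its origin is the centre of its underside, z up. Goes over the post after the collar and rests on top of it, its underside then 41 mm above the counter. Narrow thin-walled round steel tube with its bore upright, open right through: outside diameter 36 mm, bore 26 mm, 32 mm high. About 0.1 kg.
- angle_bracket: Its origin is the centre of its underside, z up. Look-alike of the pillow block, to be left alone. The same grey foot (100 x 36 x 12 mm), but with a flat upright plate (14 mm thick, top 60 mm up) at its +x end instead of the round housing in the middle. Loose.
- square_nut: Its origin is the centre of its underside, z up. Look-alike of the six-sided nut, to be left alone. Four-sided steel nut, 38 x 38 mm, 36 mm high, square 20 mm opening upright. Loose.
- plug: Its origin is the centre of its underside, z up. Look-alike of the sleeve, to be left alone. Solid steel cylinder, 36 mm diameter, 32 mm high, closed flat top without a bore. Loose.

How it is judged:
At the end, for the whole second after the job is handed in: In their pockets, upright within 0.1 rad, at rest: pillow block within 22 x 19 mm and nut within 17 mm (x, y) of pocket centre, collar on floor and sleeve on collar within 12 mm (x, y) of the post; heights -3/+4 mm. The three look-alikes upright, within 30 mm of their starts (x of pillow_block in the frame of tray between -0.022 and 0.022 m and y of pillow_block in the frame of tray between -0.054 and -0.016 m and z of pillow_block in the frame of tray between 0.002 and 0.009 m and angle between each of pillow_block, hex_nut, collar, sleeve, angle_bracket, square_nut, plug's own z axis and vertical below 0.1 rad and linear speed of each of pillow_block, hex_nut, collar, sleeve, angle_bracket, square_nut, plug below 0.02 m/s and angular speed of each of pillow_block, hex_nut, collar, sleeve below 0.2 rad/s and x of hex_nut in the frame of tray between 0.018 and 0.052 m and y of hex_nut in the frame of tray between 0.018 and 0.052 m and z of hex_nut in the frame of tray between 0.002 and 0.009 m and x of collar in the frame of tray between -0.047 and -0.023 m and y of collar in the frame of tray between 0.023 and 0.047 m and z of collar in the frame of tray between 0.002 and 0.009 m and x of sleeve in the frame of tray between -0.047 and -0.023 m and y of sleeve in the frame of tray between 0.023 and 0.047 m and z of sleeve in the frame of tray between 0.038 and 0.045 m and distance of each of angle_bracket, square_nut, plug from where it was at the start of the episode below 0.03 m); the robot touches nothing.
It also fails if it takes over 115 s, if anything falls off the work surface, if the arm or the gripper's body presses on something with over 40 N, if the wrist force passes 120 N, or if a joint passes its speed limit or range.

### The arm

A 7-joint arm with a two-finger parallel gripper is mounted at the origin on the work surface. World frame = base frame: x ahead of the robot, y to its left, z up, the work surface at z = 0. Lengths are in m, angles in rad, forces in N, time in s.
With the tool pointing down it reaches from about 0.4 to 0.875 m from the base axis. Payload 6.5 kg.
Tool frame: the origin (TCP) lies between the finger pads; the fingertips stand env.tcp_to_tips ahead of it and the grasp point (between the pads) is the TCP (env.tcp_to_tips is the distance from the TCP to the fingertips, in m); x points along the fingers, y is the direction in which the jaws open and shut, and the axes are right-handed (so a half turn about x gives the same grasp; the last joint's range is limited). The gripper opens to 88 mm and grips with 3 to 60 N. Pads are 18 mm wide; open, the fingers measure 123 mm over their backs; the gripper's body (75 mm by 187 mm) begins 45 mm behind the grasp point.
Start: joints at [1.259, 0.536, -0.004, 1.538, 0.003, 1.067, -0.071], TCP at [0.158, -0.63, 0.258] pointing down, gripper open.
Joint ranges: [-2.7, 2.7], [-0.37, 2.16], [-1.27, 1.26], [0.24, 2.4], [-1.31, 4.45], [0.19, 1.91], [-2.76, 2.76]. Speed limits (rad/s): [2.39, 2.39, 3.14, 3.14, 3.14, 3.14, 3.14].

### API

Orientations are given as a unit quaternion [x, y, z, w].
In Python, from bench import env gives the robot as it stands.
- The arm moves only by the shell command python3 -m crank 'ROWS' [OPENING] [FORCE]. ROWS is text: rows parted by semicolons, each of 4 numbers parted by spaces: the shift along the tool's x, y, z in mm, then the turn about the tool's x in degrees. In form: dx dy dz turn; .... A call has 1 to 10 rows; each row shifts and turns the commanded pose from where the row before left it, along the tool's axes as they then stand; what a row does not reach is not made up. A row lasts 1/10 s, in which the tool goes at most 50 mm and 8.59 degrees, less where a joint would pass 70% of its speed; a pose out of reach is approached as far as the arm can. A call is refused whole if a number of a shift passes 50 or a number of a turn 8.59, either way. A call with a gripper value outside its range is refused whole. OPENING is the opening, from 0 (shut) to 1 (fully open), set as the call begins (- or left out, the last holds). The fingers move at their own pace and stop on an object; FORCE is the grip in N (left out, the last holds). Time passes only in rows, so rows that do not move let the fingers close. It gives the time, the measured TCP pose, the force and the opening at its end, in the units of the state.
- env.read_state(): the state, without advancing time (a new reading comes with each control period).
- env.snapshot(name): name is "scene" or "top"; returns the picture (480x640x3 uint8, blue, green, red); there is no depth.
- env.camera_model(name): a dict with "camera_matrix" (3x3 intrinsics, pixels), "R" (3x3) and "t" (3): a world point X has camera coordinates R X + t. Camera axes: x right, y down, z forward; pixel columns grow to the right and rows downward; lengths in m; the calibration is good to about 2 mm. A picture is of the moment at which its call begins. camera_model takes no time and is no camera call.
- env.sign_off(): hands the job in, once; it reports no verdict.
Trained networks look in the newest picture that a camera, given by its name, has taken for a name from the list of things; names that differ only in an ending like _2 or _b are one class to them, and where a whole thing is asked for, a point or a joint stands for the part that bears it (a point fixed in the world has none). Each returns a list of dicts, best first, with "conf" (0 to 1); they miss things now and then, are a little off and sometimes report something else, mostly with a low value. They report only what shows in the picture. A call takes as long as a camera call.
- env.trace(name, camera): "pixels" (480x640 bool, what is visible of it) and "location" ([column, row] in pixels, amid what is visible of it).
The state is a dict: "t": time; "q": joint angles; "qvel": joint speeds; "joint_efforts": joint torques, N m; "ee_pos": TCP position; "tcp_rot": TCP orientation; "ft_force": force on the tool from outside, world axes, zero at the start; "wrist_torque": the same for the moment, N m; "finger_gap": finger opening in m.
Only numpy, scipy, OpenCV 4.12 (cv2) and the standard library are available. Lean on these libraries where they do the work, as an engineer would, in place of code of your own. Each camera call takes 0.05 s, during which the arm holds its last target.

## Working session

There is one attempt and no reset: what is moved stays moved. The work goes in short steps, Python scripts to look and compute and a shell command to move; the robot and the scene stay as the last step left them, time stands still between calls to the robot, and variables do not carry over. Pictures are saved under pics/ and viewed, and the job is handed in when it is done.

```bash
ls; mkdir -p pics; python3 - <<'E'
from bench import env
import cv2
for n in ("scene","top"):
    cv2.imwrite(f"pics/{n}0.png",env.snapshot(n))
    m=env.camera_model(n); print(n,m)
s=env.read_state(); print(s); print(env.tcp_to_tips)
E
```

```text
pics
scene {'camera_matrix': array([[469.95524814,   0.        , 327.21345592],
       [  0.        , 469.95524814, 244.50957857],
       [  0.        ,   0.        ,   1.        ]]), 'R': array([[-0.87963379,  0.47555697, -0.00948561],
       [ 0.32536926,  0.58704682, -0.74129001],
       [-0.34695713, -0.65515006, -0.67111784]]), 't': array([ 0.44367192, -0.1329788 ,  0.98950783])}
top {'camera_matrix': array([[528.73521017,   0.        , 330.34806841],
       [  0.        , 528.73521017, 241.55146377],
       [  0.        ,   0.        ,   1.        ]]), 'R': array([[-0.01325266, -0.99976927, -0.01690469],
       [-0.99591816,  0.01470739, -0.08905448],
       [ 0.08928256,  0.01565548, -0.99588329]]), 't': array([0.00766195, 0.50194991, 0.8863527 ])}
{'t': 0.1, 'q': array([ 1.25878748,  0.53706792, -0.00443282,  1.53875076,  0.00259886,
        1.06731019, -0.07121894]), 'qvel': array([-1.05241491e-03, -1.35413107e-03,  8.26164620e-04, -3.79902101e-03,
       -2.51112598e-04, -1.32034984e-03,  8.00261757e-06]), 'joint_efforts': array([ 1.93758038e-03, -5.72083068e+01,  9.93649364e-01, -2.52236027e+01,
       -5.61526848e-02,  1.34653720e-02,  2.03572813e-05]), 'ee_pos': array([ 0.15803246, -0.62996284,  0.25695048]), 'tcp_rot': array([-0.70166399, -0.08723495,  0.70187731, -0.08617396]), 'ft_force': array([ 0.91370938,  1.03489979, -0.38499394]), 'wrist_torque': array([ 0.03131108,  0.02559898, -0.01344948]), 'finger_gap': 0.08813297284062795}
0.019
```

View pics/scene0.png

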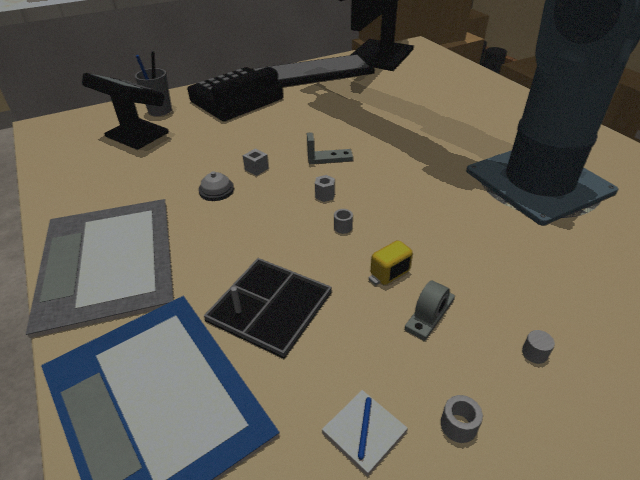

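View pics/top0.png

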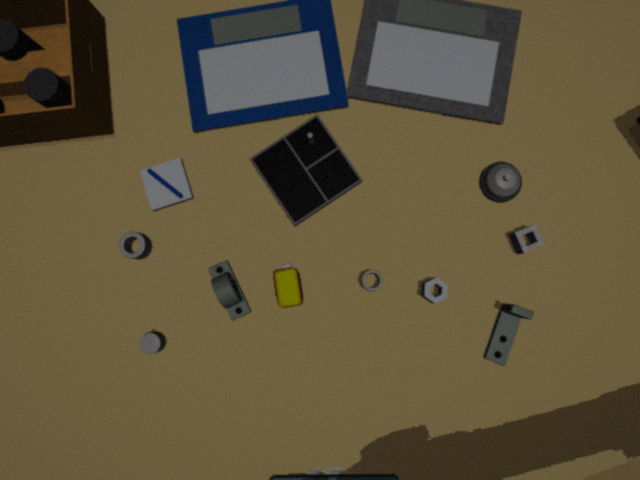

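```bash
cat > h.py <<'E'
import numpy as np, cv2
from bench import env
def proj(n,P):
    m=env.camera_model(n); c=np.atleast_2d(P)@m["R"].T+m["t"]; p=c@m["camera_matrix"].T
    return p[:,:2]/p[:,2:]
def back(n,px,z):
    m=env.camera_model(n); px=np.atleast_2d(px).astype(float)
    d=np.c_[px,np.ones(len(px))]@np.linalg.inv(m["camera_matrix"]).T@m["R"]
    o=-m["R"].T@m["t"]; return o+d*((z-o[2])/d[:,2])[:,None]
E
python3 - <<'E'
from h import *
import pickle
out={}
for n in ("top","scene"):
  for k in "tray pillow_block hex_nut collar sleeve angle_bracket square_nut plug".split():
    r=env.trace(k,n)
    out[n,k]=r
    print(n,k,[(round(x["conf"],2),np.round(x["location"]),x["pixels"].sum(), np.round(back(n,x["location"],.03)[0],3)) for x in r[:3]])
pickle.dump(out,open("tr.pkl","wb"))
E
```

```text
top tray [(0.6, array([304., 170.]), np.int64(6845), array([0.626, 0.044, 0.03 ]))]
top pillow_block [(0.7, array([229., 290.]), np.int64(1355), array([0.422, 0.173, 0.03 ]))]
top hex_nut [(0.73, array([436., 290.]), np.int64(433), array([ 0.417, -0.177,  0.03 ]))]
top collar [(0.59, array([131., 241.]), np.int64(682), array([0.507, 0.342, 0.03 ])), (0.43, array([440., 291.]), np.int64(449), array([ 0.415, -0.184,  0.03 ]))]
top sleeve [(0.45, array([375., 276.]), np.int64(233), array([ 0.441, -0.075,  0.03 ]))]
top angle_bracket [(0.9, array([504., 332.]), np.int64(1406), array([ 0.345, -0.288,  0.03 ])), (0.38, array([372., 275.]), np.int64(170), array([ 0.443, -0.07 ,  0.03 ]))]
top square_nut [(0.67, array([527., 241.]), np.int64(646), array([ 0.497, -0.332,  0.03 ]))]
top plug [(0.68, array([152., 342.]), np.int64(469), array([0.336, 0.303, 0.03 ]))]
scene tray [(0.93, array([270., 310.]), np.int64(7313), array([0.64 , 0.074, 0.03 ]))]
scene pillow_block [(0.79, array([430., 310.]), np.int64(1670), array([0.433, 0.189, 0.03 ]))]
scene hex_nut [(0.56, array([323., 185.]), np.int64(465), array([ 0.421, -0.169,  0.03 ])), (0.3, array([255., 164.]), np.int64(476), array([ 0.51 , -0.309,  0.03 ]))]
scene collar [(0.78, array([461., 414.]), np.int64(1434), array([0.502, 0.339, 0.03 ]))]
scene sleeve [(0.85, array([342., 222.]), np.int64(384), array([ 0.445, -0.051,  0.03 ]))]
scene angle_bracket [(0.83, array([327., 156.]), np.int64(683), array([ 0.363, -0.262,  0.03 ]))]
scene square_nut [(0.64, array([256., 162.]), np.int64(541), array([ 0.506, -0.314,  0.03 ]))]
scene plug [(0.83, array([540., 345.]), np.int64(827), array([0.34 , 0.312, 0.03 ]))]
```

The scene shows the tray at about (270,305) and the pillow block at (430,308). The collar is at (461,417), the sleeve at (343,221) and the hex nut at (324,187). In the top view those are at (305,170), (228,290), (133,245), (371,280) and (434,290). Next I fit poses by silhouette and check the overlays.

```bash
cat >> h.py <<'E'
def prism(poly,z0,z1): return np.array([[*p,z] for z in (z0,z1) for p in poly])
def circ(r,n=24): a=np.arange(n)*2*np.pi/n; return np.c_[r*np.cos(a),r*np.sin(a)]
def rect(a,b,cx=0): return np.array([[cx-a,-b],[cx+a,-b],[cx+a,b],[cx-a,b]])
a=np.arange(32)*2*np.pi/32
house=np.array([[.028*np.cos(t),y,.032+.028*np.sin(t)] for y in(-.015,.015) for t in a])
hexp=circ(.019/np.cos(np.pi/6),6); hexp=hexp@np.array([[np.cos(np.pi/6),np.sin(np.pi/6)],[-np.sin(np.pi/6),np.cos(np.pi/6)]])
PARTS={"pillow_block":[prism(rect(.05,.018),0,.012),house,prism(rect(.028,.015),0,.032)],
"hex_nut":[prism(hexp,0,.036)],"collar":[prism(circ(.023),0,.036)],"sleeve":[prism(circ(.018),0,.032)],"plug":[prism(circ(.018),0,.032)],
"square_nut":[prism(rect(.019,.019),0,.036)],
"tray":[prism(rect(.072,.072),0,.014), prism(circ(.005)+[-.035,.035],.014,.056)],
"angle_bracket":[prism(rect(.05,.018),0,.012),prism(rect(.007,.018,.043),0,.06)]}
HOLES={"hex_nut":(.010,.036),"collar":(.014,.036),"sleeve":(.013,.032)}
def place(P,x,y,yaw,z=0):
    c,s=np.cos(yaw),np.sin(yaw); P=np.asarray(P)
    return np.c_[P[:,0]*c-P[:,1]*s+x,P[:,0]*s+P[:,1]*c+y,P[:,2]+z]
def sil(n,k,pose,S=1,off=(0,0),shape=(480,640)):
    im=np.zeros(shape,np.uint8)
    for P in PARTS[k]:
        p=(proj(n,place(P,*pose))-off)*S
        cv2.fillConvexPoly(im,cv2.convexHull(np.round(p*16).astype(np.int32)),255,shift=4)
    return im
def overlay(n,img,k,pose,fn,half=None,S=6):
    c=proj(n,[[pose[0],pose[1],.02]])[0]; h=half or 50
    x0,y0=int(c[0]-h),int(c[1]-h); x0=max(x0,0);y0=max(y0,0)
    cr=cv2.resize(img[y0:y0+2*h,x0:x0+2*h],None,fx=S,fy=S,interpolation=cv2.INTER_CUBIC)
    cr=cv2.convertScaleAbs(cr,alpha=1.5,beta=20)
    off=(x0-.5,y0-.5)
    for P in PARTS[k]:
        p=(proj(n,place(P,*pose))-off)*S
        cv2.polylines(cr,[cv2.convexHull(np.round(p).astype(np.int32))],True,(0,0,255),1)
    if k in HOLES:
        r,z=HOLES[k]; p=(proj(n,place(np.c_[circ(r),np.full(24,z)],*pose))-off)*S
        cv2.polylines(cr,[np.round(p).astype(np.int32)],True,(0,255,0),1)
    if k=="tray":
        for (cx,cy,a,b) in((0,-.035,.068,.033),(.035,.035,.033,.033),(-.035,.035,.033,.033)):
            q=rect(a,b)+[cx,cy]; p=(proj(n,place(np.c_[q,np.full(4,.014)],*pose))-off)*S
            cv2.polylines(cr,[np.round(p).astype(np.int32)],True,(0,255,0),1)
    return cr
E
cat > fit.py <<'E'
from h import *
import pickle
from scipy.optimize import minimize
tr=pickle.load(open("tr.pkl","rb"))
poses={}
for k in "tray pillow_block hex_nut collar sleeve angle_bracket square_nut plug".split():
    ms={n:tr[n,k][0]["pixels"] for n in("top","scene")}
    def cost(p,ns=("top","scene")):
        c=0
        for n in ns:
            s=cv2.GaussianBlur(sil(n,k,p).astype(np.float32)/255,(0,0),1); m=cv2.GaussianBlur(ms[n].astype(np.float32),(0,0),1)
            c+=((s-m)**2).sum()/m.sum()
        return c
    x0=back("top",tr["top",k][0]["location"],.02)[0][:2]
    best=None
    for y in np.arange(0,2*np.pi,np.pi/12 if k in("hex_nut","square_nut") else np.pi/8):
        for yy in ([y] if k not in("collar","sleeve","plug") else [0]):
            r=minimize(cost,[*x0,yy],method="Nelder-Mead",options=dict(initial_simplex=[[*x0,yy],[x0[0]+.012,x0[1],yy],[x0[0],x0[1]+.012,yy],[*x0,yy+.3]],xatol=2e-4,fatol=1e-5,maxiter=150))
            if best is None or r.fun<best.fun: best=r
        if k in("collar","sleeve","plug"):break
    poses[k]=best.x
    o=[np.round(minimize(cost,best.x,args=((n,),),method="Nelder-Mead",options=dict(initial_simplex=[best.x,best.x+[.004,0,0],best.x+[0,.004,0],best.x+[0,0,.1]])).x,4) for n in("top","scene")]
    print(k,np.round(best.x,4),round(best.fun,3),*o)
pickle.dump(poses,open("poses.pkl","wb"))
I={n:cv2.imread(f"pics/{n}0.png") for n in("top","scene")}
def t(n,k): return cv2.resize(overlay(n,I[n],k,poses[k],None,half=30 if k in HOLES else 50),(260,260) )
cv2.imwrite("pics/ov_small.png",np.vstack([np.hstack([t(n,k) for k in("hex_nut","collar","sleeve")]) for n in("top","scene")]))
cv2.imwrite("pics/ov_big.png",np.vstack([np.hstack([cv2.resize(overlay(n,I[n],k,poses[k],None,half=70 if k=="tray" else 50),(390,300)[:1]*2)[:300*1+90] for k in("tray","pillow_block")]) for n in("top","scene")])[:])
E
python3 fit.py
```

```text
Traceback (most recent call last):
  File "fit.py", line 18, in <module>
    r=minimize(cost,[*x0,yy],method="Nelder-Mead",options=dict(initial_simplex=[[*x0,yy],[x0[0]+.012,x0[1],yy],[x0[0],x0[1]+.012,yy],[*x0,yy+.3]],xatol=2e-4,fatol=1e-5,maxiter=150))
  File "fit.py", line 11, in cost
    s=cv2.GaussianBlur(sil(n,k,p).astype(np.float32)/255,(0,0),1); m=cv2.GaussianBlur(ms[n].astype(np.float32),(0,0),1)
                       ~~~^^^^^^^
  File "h.py", line 28, in sil
    p=(proj(n,place(P,*pose))-off)*S
       ~~~~^^^^^^^^^^^^^^^^^^
  File "h.py", line 4, in proj
    m=env.camera_model(n); c=np.atleast_2d(P)@m["R"].T+m["t"]; p=c@m["camera_matrix"].T
ValueError: time passes only in moves, steps and waits
```

```bash
sed -i 's/^def proj/CM={n:env.camera_model(n) for n in ("top","scene")}\ndef proj/; s/m=env.camera_model(n);/m=CM[n];/' h.py; time python3 fit.py 2>&1 | tail -12
```

```text
tray [0.6307 0.0432 5.2865] 0.007 [0.6317 0.0432 5.2882] [0.6299 0.0432 5.2815]
pillow_block [0.4212 0.1773 0.4572] 0.034 [0.422  0.1776 0.4508] [0.4201 0.1772 0.4582]
hex_nut [ 0.4158 -0.1749  0.458 ] 0.183 [ 0.4158 -0.1749  0.4514] [ 0.4148 -0.1762  0.4764]
collar [0.5007 0.3399 0.1648] 0.206 [0.5019 0.3401 0.1276] [0.4989 0.339  0.1936]
sleeve [ 0.4355 -0.0682  0.1582] 0.594 [ 0.4353 -0.0689  0.2456] [ 0.4353 -0.0678  0.1478]
angle_bracket [ 0.3397 -0.2935 -0.366 ] 0.109 [ 0.3402 -0.2935 -0.369 ] [ 0.3384 -0.2944 -0.373 ]
square_nut [ 0.5012 -0.3351  0.3453] 0.054 [ 0.5012 -0.3351  0.3453] [ 0.5003 -0.3361  0.3478]
plug [0.3334 0.3074 0.0168] 0.058 [0.3342 0.307  0.0369] [0.3333 0.3073 0.0389]
real	1m44.034s
user	1m16.901s
sys	0m27.442s
```

```bash
ls pics
```

```text
ov_big.png
ov_small.png
scene0.png
top0.png
```

View pics/ov_small.png

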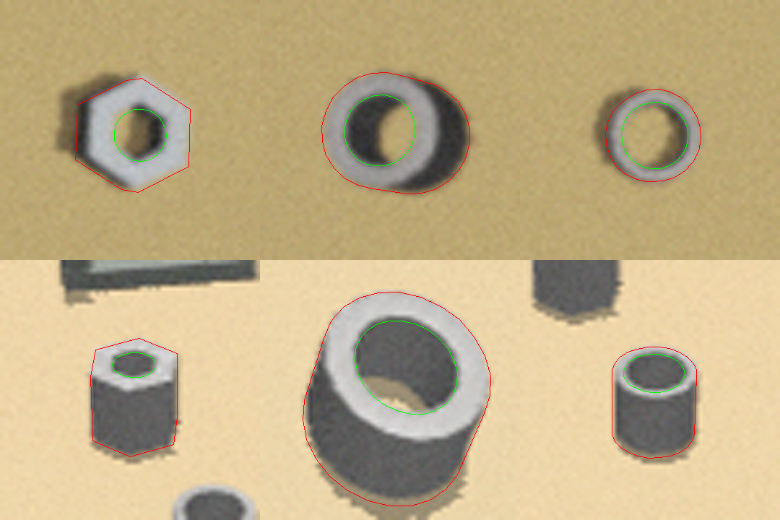

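View pics/ov_big.png

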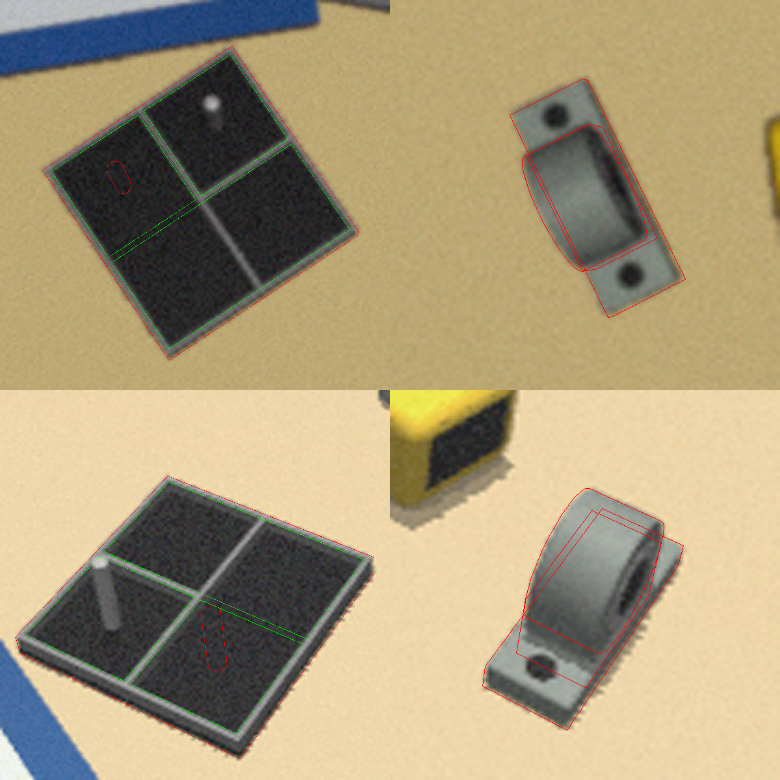

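The overlays fit tightly: hex nut, collar, sleeve and pillow block outlines match in both views. The tray square is right, but its yaw is a quarter turn off: the model post is at the left, and the real one is at the top right, top view (311,135). I correct that and write the move calculator.

```bash
cat >> h.py <<'E'
import pickle, os
from scipy.spatial.transform import Rotation as Ro
def poses():
    p=pickle.load(open("poses.pkl","rb")); return p
def intray(x,y):
    p=poses()["tray"]; return place([[x,y,0]],*p)[0][:2]
def st():
    s=env.read_state(); R=Ro.from_quat(s["tcp_rot"]).as_matrix(); return s,s["ee_pos"],R
def go(x=None,y=None,z=None,yaw=None):
    """print tool-frame shift to reach target (m, deg) from here, then turn"""
    s,p,R=st(); t=np.array([p[i] if v is None else v for i,v in enumerate((x,y,z))])
    cur=np.degrees(np.arctan2(R[1,1],R[0,1])); 
    d=R.T@(t-p)*1000
    msg=f"shift {np.round(d,1)} |yz| {np.hypot(d[1],d[2]):.0f}"
    if yaw is not None:
        turn=-((yaw-cur+90)%180-90)   # tool x is down: + turn lowers yaw
        msg+=f" turn {turn:.1f} (or {turn-np.sign(turn)*180:.1f})"
    print(msg,"t %.2f q7 %.2f cur yaw %.1f pos %s tilt %.4f gap %.4f F %s"%(s["t"],s["q"][6],cur,np.round(p,4),np.arccos(min(1,-R[2,0])),s["finger_gap"],np.round(s["ft_force"],1)))
E
python3 - <<'E'
from h import *
p=poses(); p["tray"][2]=5.2865-np.pi/2; pickle.dump(p,open("poses.pkl","wb"))
pc=intray(-.035,.035); print("post",pc, proj("top",[[*pc,.056]]),proj("scene",[[*pc,.056]]),"hex",intray(.035,.035),"long",intray(0,-.035),"yaw",np.degrees(p["tray"][2]-np.pi))
print(back("top",[[275,268],[302,305]],.03))
_,_,R=st(); print(R)
go(.4158,-.1749,.15,26.2);go(yaw=86.2);go(yaw=-33.8)
E
```

```text
post [0.67910159 0.03286655] [[309.51030836 135.48576448]] [[233.46906283 288.99194023]] hex [ 0.62032431 -0.00514965] long [0.61169675 0.07263573] yaw 32.894138395909714
[[0.45758516 0.09520125 0.03      ]
 [0.39452282 0.049788   0.03      ]]
[[-5.08318063e-05  2.43393034e-01 -9.69927744e-01]
 [ 5.11489336e-05 -9.69927743e-01 -2.43393037e-01]
 [-9.99999997e-01 -6.19828775e-05  3.68538850e-05]]
shift [ 107.7 -379.1 -360.7] |yz| 523 turn 77.9 (or -102.1) t 0.90 q7 -0.07 cur yaw -75.9 pos [ 0.1582 -0.6304  0.2577] tilt 0.0001 gap 0.0881 F [-0.3 -0.1 -0.4]
shift [0. 0. 0.] |yz| 0 turn 17.9 (or -162.1) t 0.90 q7 -0.07 cur yaw -75.9 pos [ 0.1582 -0.6304  0.2577] tilt 0.0001 gap 0.0881 F [-0.3 -0.1 -0.4]
shift [0. 0. 0.] |yz| 0 turn -42.1 (or 137.9) t 0.90 q7 -0.07 cur yaw -75.9 pos [ 0.1582 -0.6304  0.2577] tilt 0.0001 gap 0.0881 F [-0.3 -0.1 -0.4]
```

```bash
python3 -m crank '5 -32 -30 0;8 -32 -30 0;8 -32 -30 0;8 -32 -30 0;8 -32 -30 0;8 -32 -30 0;8 -32 -30 0;8 -32 -30 0;8 -32 -30 0;8 -32 -30 0' 0.8 40; python3 -m crank '5 -30 -30 0;5 -29 -31 0;0 0 0 -8.4;0 0 0 -8.4;0 0 0 -8.4;0 0 0 -8.4;0 0 0 -8.5;0 0 0 0'; python3 -c "
from h import *
go(.4158,-.1749,.030,-33.8)"
```

```text
t: 1.9
ee_pos: [0.372, -0.2457, 0.1808]
tcp_rot: [0.702, 0.086, -0.702, 0.087]
ft_force: [0.4, -0.6, 0.9]
finger_gap: 0.0704
t: 2.7
ee_pos: [0.4162, -0.1752, 0.1708]
tcp_rot: [0.624, 0.333, -0.624, 0.333]
ft_force: [-0.4, -0.6, -0.0]
finger_gap: 0.0704
shift [140.8  -0.5   0. ] |yz| 0 turn 0.0 (or -180.0) t 2.70 q7 -0.47 cur yaw -33.8 pos [ 0.4162 -0.1752  0.1708] tilt 0.0003 gap 0.0704 F [-0.4 -0.6 -0. ]
```

```bash
python3 -m crank '35 0 0 0;35 0 0 0;35 0 0 0;20 0 0 0;15 0 0 0;0 0 0 0'; python3 -m crank '0 0 0 0;0 0 0 0;0 0 0 0;0 0 0 0;0 0 0 0;0 0 0 0' 0.3 40; python3 -c "
from h import *
go(.4158,-.1749,.031,-33.8)"
```

```text
t: 3.3
ee_pos: [0.4151, -0.1746, 0.0293]
tcp_rot: [-0.624, -0.333, 0.625, -0.331]
ft_force: [0.1, -0.4, -0.2]
finger_gap: 0.0704
t: 3.9
ee_pos: [0.4165, -0.1752, 0.0313]
tcp_rot: [0.624, 0.333, -0.624, 0.333]
ft_force: [-0.1, -0.7, 7.1]
finger_gap: 0.0378
shift [ 0.3 -0.8  0.1] |yz| 1 turn -0.0 (or 180.0) t 3.90 q7 -0.62 cur yaw -33.8 pos [ 0.4165 -0.1752  0.0313] tilt 0.0011 gap 0.0378 F [-0.1 -0.7  7.1]
```

Gap reads 37.8 mm, so the nut is held on its flats. Lift and carry.

```bash
python3 -m crank '-20 0 0 0;-35 0 0 0;-35 0 0 0;-30 0 0 0;0 0 0 0'; python3 -c "
from h import *
c=intray(.035,.035);go(c[0],c[1],.15,-33.8)"
```

```text
t: 4.4
ee_pos: [0.418, -0.1758, 0.1538]
tcp_rot: [0.625, 0.331, -0.623, 0.334]
ft_force: [0.1, 0.1, -2.0]
finger_gap: 0.0377
shift [   4.6   72.9 -254.4] |yz| 265 turn -0.1 (or 179.9) t 4.40 q7 -0.50 cur yaw -33.9 pos [ 0.418  -0.1758  0.1538] tilt 0.0063 gap 0.0377 F [ 0.1  0.1 -2. ]
```

```bash
python3 -m crank '0 10 -36 0;0 11 -37 0;0 11 -37 0;0 11 -37 0;0 10 -37 0;0 10 -37 0;0 10 -33 0;0 0 0 0;0 0 0 0'; python3 -c "
from h import *
c=intray(.035,.035);go(c[0],c[1],.0373,-33.8)"
```

```text
t: 5.3
ee_pos: [0.6171, -0.0041, 0.1489]
tcp_rot: [-0.623, -0.334, 0.624, -0.333]
ft_force: [-0.9, -1.3, -2.9]
finger_gap: 0.0377
shift [111.6   3.5  -1.1] |yz| 4 turn 0.1 (or -179.9) t 5.30 q7 -0.87 cur yaw -33.7 pos [ 0.6171 -0.0041  0.1489] tilt 0.0028 gap 0.0377 F [-0.9 -1.3 -2.9]
```

```bash
python3 -m crank '30 2 0 0;30 1 -1 0;25 0 0 0;15 0 0 0;10 0 0 0;0 0 0 0;0 0 0 0'; python3 -c "
from h import *
c=intray(.035,.035);go(c[0],c[1],.0363,-33.8)"
```

```text
t: 6.0
ee_pos: [0.6216, -0.0056, 0.0415]
tcp_rot: [0.624, 0.333, -0.624, 0.333]
ft_force: [0.3, 0.5, -1.1]
finger_gap: 0.0378
shift [ 5.2 -1.3  0.3] |yz| 1 turn -0.0 (or 180.0) t 6.00 q7 -0.92 cur yaw -33.8 pos [ 0.6216 -0.0056  0.0415] tilt 0.0011 gap 0.0378 F [ 0.3  0.5 -1.1]
```

```bash
python3 -m crank '2 0 0 0;2 0 0 0;1 0 0 0;0 0 0 0;0 0 0 0'; python3 -m crank '0 0 0 0;0 0 0 0;0 0 0 0' 0.56; python3 -c "
from h import *
go(.5007,.3399,.15)"
```

```text
t: 6.5
ee_pos: [0.6214, -0.0055, 0.0364]
tcp_rot: [0.624, 0.333, -0.624, 0.333]
ft_force: [-1.4, -0.8, 5.3]
finger_gap: 0.0378
t: 6.8
ee_pos: [0.6211, -0.0054, 0.0355]
tcp_rot: [0.624, 0.333, -0.624, 0.333]
ft_force: [-1.0, 0.4, 0.2]
finger_gap: 0.0495
shift [-114.4 -292.2 -219.9] |yz| 366 t 6.80 q7 -0.92 cur yaw -33.8 pos [ 0.6211 -0.0054  0.0355] tilt 0.0001 gap 0.0495 F [-1.   0.4  0.2]
```

```bash
python3 -m crank '-25 0 0 0;-35 0 0 0;-35 0 0 0;-20 -29 -22 0;0 -37 -28 0;0 -38 -28 0;0 -38 -28 0;0 -38 -28 0;0 -38 -28 0;0 -37 -28 0' 0.56; python3 -m crank '0 -37 -28 0;0 0 0 0;0 0 0 0' 0.8;  python3 -c "
from h import *
cv2.imwrite('pics/top1.png',env.snapshot('top'))
go(.5007,.3399,.030)"
```

```text
t: 7.8
ee_pos: [0.5141, 0.2961, 0.1507]
tcp_rot: [0.624, 0.333, -0.624, 0.333]
ft_force: [0.5, 0.2, -0.2]
finger_gap: 0.0494
t: 8.1
ee_pos: [0.499, 0.3394, 0.1505]
tcp_rot: [-0.623, -0.334, 0.623, -0.334]
ft_force: [-0.5, -0.5, -0.1]
finger_gap: 0.0697
shift [120.4  -0.8  -2.5] |yz| 3 t 8.15 q7 -1.49 cur yaw -33.8 pos [0.5    0.3375 0.1504] tilt 0.0010 gap 0.0703 F [ 0.3 -0.1  0.7]
```

View pics/top1.png

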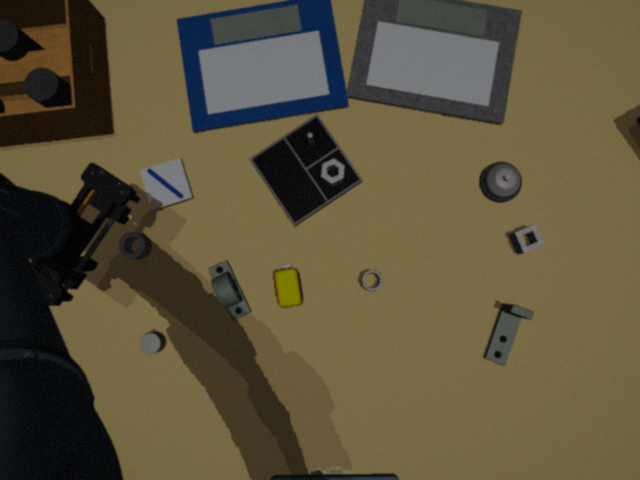

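The nut sits in its pocket at (333,172), and the open gripper is above the collar at (135,245). Descend to it.

```bash
python3 -m crank '35 0 -2 0;35 0 0 0;25 0 0 0;15 0 0 0;9 0 0 0;0 0 0 0'; python3 -m crank '0 0 0 0;0 0 0 0;0 0 0 0;0 0 0 0;0 0 0 0' 0.3 40; python3 -c "
from h import *
go(.5007,.3399,.031)"
```

```text
t: 8.75
ee_pos: [0.5012, 0.3389, 0.0311]
tcp_rot: [-0.624, -0.332, 0.624, -0.333]
ft_force: [-0.4, 0.2, 1.0]
finger_gap: 0.0705
t: 9.25
ee_pos: [0.5015, 0.3402, 0.0326]
tcp_rot: [0.624, 0.333, -0.623, 0.333]
ft_force: [-0.9, -1.0, 6.6]
finger_gap: 0.0441
shift [ 1.6 -0.5  0.7] |yz| 1 t 9.25 q7 -1.56 cur yaw -33.8 pos [0.5015 0.3402 0.0326] tilt 0.0013 gap 0.0441 F [-0.9 -1.   6.6]
```

```bash
python3 -m crank '-20 0 0 0;-35 0 0 0;-35 0 0 0;-30 0 0 0;0 0 0 0'; python3 -c "
from h import *
c=intray(-.035,.035);go(c[0],c[1],.15)
cv2.imwrite('pics/s2.png',env.snapshot('scene')); "
```

```text
t: 9.75
ee_pos: [0.5028, 0.3415, 0.1555]
tcp_rot: [0.626, 0.333, -0.621, 0.333]
ft_force: [1.2, 0.4, -2.7]
finger_gap: 0.0446
shift [  5.2 318.2 158.3] |yz| 355 t 9.75 q7 -1.49 cur yaw -33.8 pos [0.5028 0.3415 0.1555] tilt 0.0067 gap 0.0446 F [ 1.2  0.4 -2.7]
```

View pics/s2.png

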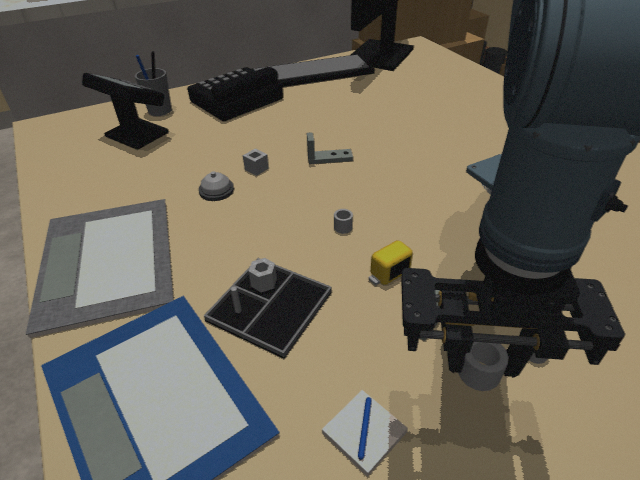

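The collar hangs upright in the jaws at (485,365), and the nut is upright at (262,275). Carry it to the post.

```bash
python3 -m crank '0 38 19 0;0 40 20 0;0 40 20 0;0 40 20 0;0 40 20 0;0 40 20 0;0 40 20 0;0 38 19 0;0 0 0 0;0 0 0 0'; python3 -c "
from h import *
c=intray(-.035,.035);go(c[0],c[1],.0373)
cv2.imwrite('pics/t3.png',env.snapshot('top')[60:300,200:460]); "
```

```text
t: 10.8
ee_pos: [0.6743, 0.031, 0.1489]
tcp_rot: [-0.623, -0.333, 0.626, -0.332]
ft_force: [-0.7, 0.7, -4.0]
finger_gap: 0.0441
shift [111.5   3.2  -4.6] |yz| 6 t 10.80 q7 -0.91 cur yaw -34.0 pos [0.6743 0.031  0.1489] tilt 0.0042 gap 0.0441 F [-0.7  0.7 -4. ]
```

View pics/t3.png

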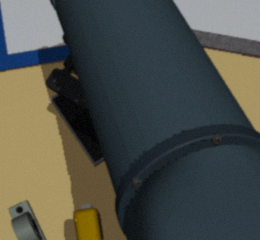

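The top view is blocked by the arm, so I go by pose and stop partway to check it.

```bash
python3 -m crank '15 2 -2 0;15 0 -1 0;0 0 0 0;0 0 0 0;0 0 0 0'; python3 -c "
from h import *
c=intray(-.035,.035);go(c[0],c[1],.0373)
cv2.imwrite('pics/s3.png',cv2.resize(env.snapshot('scene')[180:380,150:400],None,fx=3,fy=3)); "
```

```text
t: 11.35
ee_pos: [0.6791, 0.0345, 0.1219]
tcp_rot: [0.624, 0.333, -0.624, 0.333]
ft_force: [-0.7, -0.4, -2.5]
finger_gap: 0.0444
shift [84.6  0.9  1.3] |yz| 2 t 11.35 q7 -0.92 cur yaw -33.8 pos [0.6791 0.0345 0.1219] tilt 0.0004 gap 0.0444 F [-0.7 -0.4 -2.5]
```

View pics/s3.png

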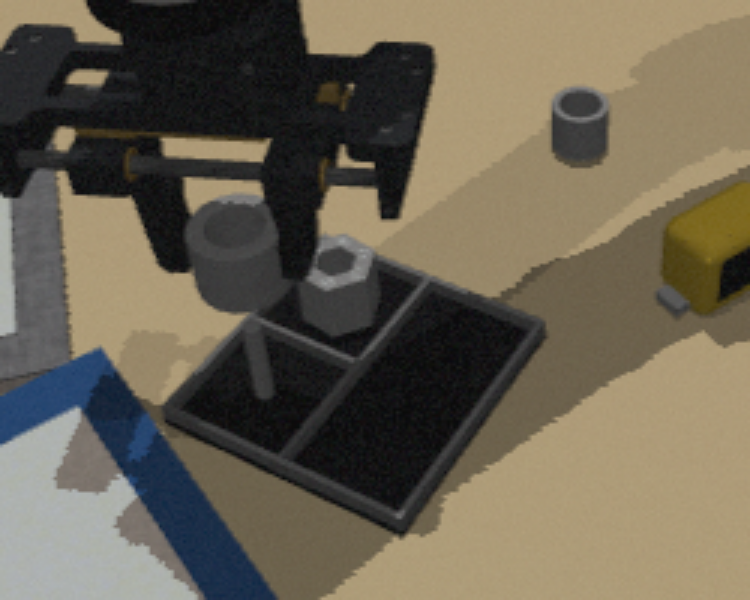

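```bash
python3 - <<'E'
from h import *
im=env.snapshot('scene'); S=6; x0,y0=195,230
cr=cv2.resize(im[y0:y0+100,x0:x0+110],None,fx=S,fy=S,interpolation=cv2.INTER_CUBIC); cr=cv2.convertScaleAbs(cr,alpha=1.6,beta=20)
def dr(P,c):
    p=(proj('scene',P)-(x0-.5,y0-.5))*S; cv2.polylines(cr,[cv2.convexHull(np.round(p).astype(np.int32))],True,c,1)
s,p,R=st()
dr(place(PARTS["collar"][0],p[0],p[1],0,p[2]-.031),(0,0,255))
dr(place(np.c_[circ(.014),np.full(24,.036)],p[0],p[1],0,p[2]-.031),(0,255,0))
pc=intray(-.035,.035); dr(place(prism(circ(.005),.005,.056),*pc,0),(0,255,255))
h=intray(.035,.035); dr(place(PARTS["hex_nut"][0],*h,np.radians(26.2),.005),(255,0,255))
cv2.imwrite('pics/s4.png',cr)
E
```

```text
(no output)
```

View pics/s4.png

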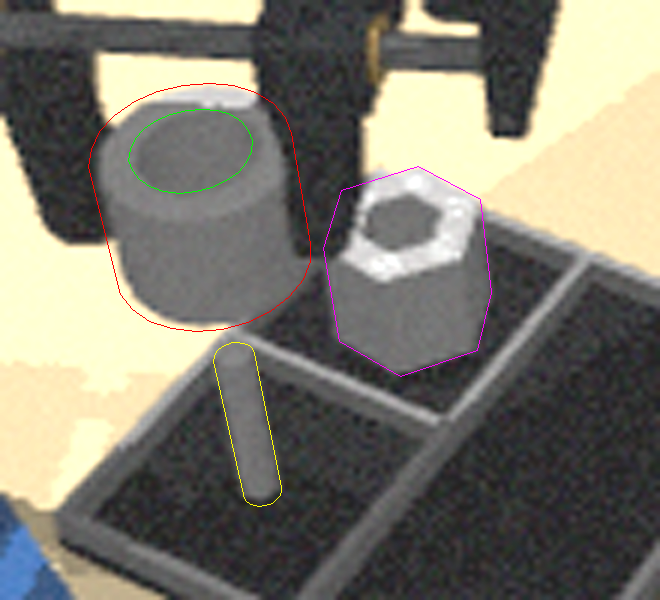

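The overlays agree: the nut is centred, the post matches, and the collar is aligned over it within 2 mm. Its diameter looks nearer 44 mm, which fits the 44.4 mm gap. Lower it.

```bash
python3 -m crank '15 1 1 0;20 0 0 0;20 0 0 0;15 0 0 0;8 0 0 0;3 0 0 0;0 0 0 0;0 0 0 0'; python3 -c "
from h import *
c=intray(-.035,.035);go(c[0],c[1],.0363)"
```

```text
t: 12.25
ee_pos: [0.6799, 0.0328, 0.0416]
tcp_rot: [0.624, 0.333, -0.623, 0.333]
ft_force: [0.8, 0.0, -2.0]
finger_gap: 0.0442
shift [ 5.3 -0.7  0.4] |yz| 1 t 12.25 q7 -0.95 cur yaw -33.8 pos [0.6799 0.0328 0.0416] tilt 0.0014 gap 0.0442 F [ 0.8  0.  -2. ]
```

```bash
python3 -m crank '2 0 0 0;2 0 0 0;1 0 0 0;0 0 0 0;0 0 0 0'; python3 -m crank '0 0 0 0;0 0 0 0;0 0 0 0' 0.62; python3 -c "
from h import *
go(.4355,-.0682,.15)"
```

```text
t: 12.75
ee_pos: [0.6797, 0.0328, 0.0376]
tcp_rot: [0.624, 0.333, -0.624, 0.333]
ft_force: [-4.4, -1.1, 9.7]
finger_gap: 0.0447
t: 13.05
ee_pos: [0.6795, 0.0327, 0.0359]
tcp_rot: [0.624, 0.333, -0.624, 0.333]
ft_force: [-0.2, 0.7, 0.3]
finger_gap: 0.0546
shift [-114.3 -146.5  219.6] |yz| 264 t 13.05 q7 -0.95 cur yaw -33.8 pos [0.6795 0.0327 0.0359] tilt 0.0006 gap 0.0546 F [-0.2  0.7  0.3]
```

```bash
python3 -m crank '-25 0 0 0;-35 0 0 0;-35 0 0 0;-20 -18 26 0;0 -24 36 0;0 -24 36 0;0 -24 36 0;0 -24 36 0;0 -24 36 0;0 -8 14 0' 0.62; python3 -m crank '0 0 0 0;0 0 0 0;0 0 0 0' 0.75;  python3 -c "
from h import *
cv2.imwrite('pics/t5.png',env.snapshot('top'))
go(.4355,-.0682,.021)"
```

```text
t: 14.05
ee_pos: [0.4311, -0.0705, 0.1503]
tcp_rot: [-0.623, -0.333, 0.625, -0.332]
ft_force: [-0.3, -1.5, 0.4]
finger_gap: 0.0543
t: 14.35
ee_pos: [0.4372, -0.068, 0.151]
tcp_rot: [0.624, 0.333, -0.623, 0.333]
ft_force: [0.8, -0.2, 1.0]
finger_gap: 0.0662
shift [129.9  -1.3   1.2] |yz| 2 t 14.40 q7 -0.76 cur yaw -33.7 pos [ 0.437  -0.068   0.1509] tilt 0.0016 gap 0.0658 F [ 0.1 -0.4  0.4]
```

View pics/t5.png

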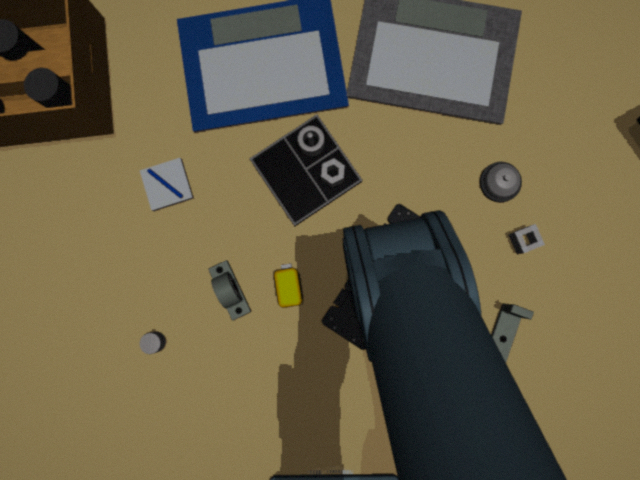

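The collar is over the post at (312,137) and the nut is at (333,172). Descend on the sleeve.

```bash
python3 -m crank '35 -1 1 0;35 0 0 0;28 0 0 0;18 0 0 0;10 0 0 0;0 0 0 0;0 0 0 0'; python3 -m crank '0 0 0 0;0 0 0 0;0 0 0 0;0 0 0 0;0 0 0 0' 0.25 30; python3 -c "
from h import *
go(.4355,-.0682,.023)"; python3 -m crank '-20 0 0 0;-35 0 0 0;-35 0 0 0;-35 0 0 0;0 0 0 0';python3 -c "
from h import *
c=intray(-.035,.035);go(c[0],c[1],.15)
cv2.imwrite('pics/s5.png',env.snapshot('scene'))"
```

```text
t: 15.1
ee_pos: [0.4348, -0.0688, 0.0251]
tcp_rot: [0.624, 0.333, -0.623, 0.333]
ft_force: [-0.1, -0.3, -0.6]
finger_gap: 0.0661
t: 15.6
ee_pos: [0.4344, -0.0692, 0.0251]
tcp_rot: [0.624, 0.333, -0.624, 0.333]
ft_force: [-1.3, -0.9, 4.4]
finger_gap: 0.0356
shift [ 2.1  0.4 -1.5] |yz| 2 t 15.60 q7 -0.91 cur yaw -33.8 pos [ 0.4344 -0.0692  0.0251] tilt 0.0007 gap 0.0356 F [-1.3 -0.9  4.4]
t: 16.1
ee_pos: [0.4365, -0.0694, 0.1532]
tcp_rot: [0.626, 0.331, -0.622, 0.334]
ft_force: [0.5, -0.3, -0.6]
finger_gap: 0.0357
shift [   4.7  144.5 -220. ] |yz| 263 t 16.10 q7 -0.77 cur yaw -33.8 pos [ 0.4365 -0.0694  0.1532] tilt 0.0070 gap 0.0357 F [ 0.5 -0.3 -0.6]
```

View pics/s5.png

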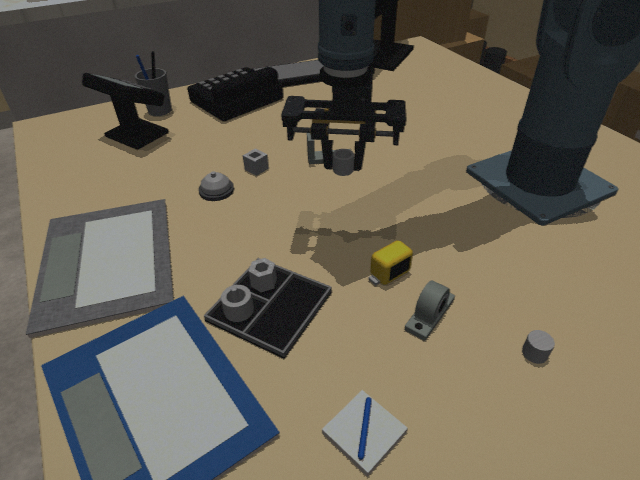

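The sleeve is held upright at (344,160), and the collar is at (237,303) over the post. Carry it over.

```bash
python3 -m crank '0 20 -30 0;0 21 -32 0;0 21 -32 0;0 21 -32 0;0 21 -32 0;0 21 -32 0;0 19 -30 0;0 0 0 0;0 0 0 0'; python3 - <<'E'
from h import *
c=intray(-.035,.035);go(c[0],c[1],.0671)
im=env.snapshot('scene'); S=6; x0,y0=185,220
cr=cv2.resize(im[y0:y0+100,x0:x0+110],None,fx=S,fy=S,interpolation=cv2.INTER_CUBIC); cr=cv2.convertScaleAbs(cr,alpha=1.6,beta=20)
def dr(P,c):
    p=(proj('scene',P)-(x0-.5,y0-.5))*S; cv2.polylines(cr,[cv2.convexHull(np.round(p).astype(np.int32))],True,c,1)
s,p,R=st()
dr(place(PARTS["sleeve"][0],p[0],p[1],0,p[2]-.0251),(0,0,255))
dr(place(prism(circ(.005),.005,.056),*c,0),(0,255,255))
dr(place(PARTS["collar"][0],*c,0,.005),(255,0,255))
cv2.imwrite('pics/s6.png',cr)
E
```

```text
t: 17.05
ee_pos: [0.6749, 0.0339, 0.1471]
tcp_rot: [-0.622, -0.334, 0.625, -0.333]
ft_force: [-0.1, -0.2, -0.9]
finger_gap: 0.0359
shift [80.   4.3 -1.7] |yz| 5 t 17.05 q7 -0.92 cur yaw -33.8 pos [0.6749 0.0339 0.1471] tilt 0.0038 gap 0.0359 F [-0.1 -0.2 -0.9]
```

View pics/s6.png

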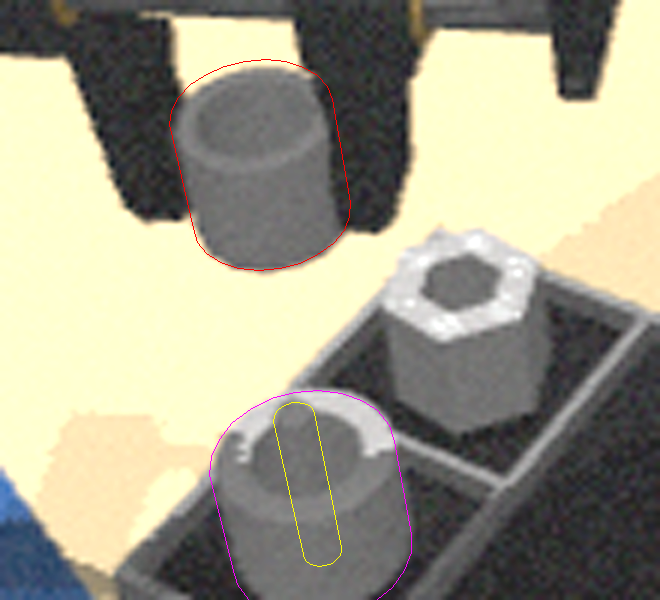

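The sleeve outline matches, and the post tip shows at the collar's bore centre. Lower it.

```bash
python3 -m crank '8 2 -1 0;8 2 0 0;0 0 0 0;0 0 0 0'; python3 -c "
from h import *
c=intray(-.035,.035);go(c[0],c[1],.0661)"; python3 -m crank '15 0 0 0;15 0 0 0;12 0 0 0;8 0 0 0;4 0 0 0;0 0 0 0;0 0 0 0';  python3 -c "
from h import *
c=intray(-.035,.035);go(c[0],c[1],.0661)"
```

```text
t: 17.5
ee_pos: [0.6795, 0.0317, 0.1332]
tcp_rot: [-0.624, -0.333, 0.624, -0.333]
ft_force: [1.1, 1.0, -0.3]
finger_gap: 0.0359
shift [67.1 -1.  -0.8] |yz| 1 t 17.50 q7 -0.92 cur yaw -33.8 pos [0.6795 0.0317 0.1332] tilt 0.0010 gap 0.0359 F [ 1.1  1.  -0.3]
t: 18.2
ee_pos: [0.6804, 0.0323, 0.08]
tcp_rot: [0.624, 0.333, -0.624, 0.333]
ft_force: [0.1, -0.4, -1.3]
finger_gap: 0.0357
shift [13.9 -1.4  0.2] |yz| 1 t 18.20 q7 -0.94 cur yaw -33.8 pos [0.6804 0.0323 0.08  ] tilt 0.0007 gap 0.0357 F [ 0.1 -0.4 -1.3]
```

```bash
python3 -m crank '5 -1 0 0;4 0 0 0;2 0 0 0;2 0 0 0;1 0 0 0;0 0 0 0;0 0 0 0';  python3 -c "
from h import *
c=intray(-.035,.035);go(c[0],c[1],.0661)"
```

```text
t: 18.9
ee_pos: [0.6792, 0.0327, 0.0662]
tcp_rot: [-0.624, -0.333, 0.624, -0.333]
ft_force: [-2.8, -0.5, 5.1]
finger_gap: 0.0359
shift [ 0.1 -0.2 -0.1] |yz| 0 t 18.90 q7 -0.95 cur yaw -33.8 pos [0.6792 0.0327 0.0662] tilt 0.0002 gap 0.0359 F [-2.8 -0.5  5.1]
```

```bash
python3 -m crank '0 0 0 0;0 0 0 0;0 0 0 0' 0.55; python3 -m crank '-25 0 0 0;-35 0 0 0;-30 0 0 0;0 0 0 0'; python3 -c "
from h import *
go(.4212,.1773,.15,-63.8)"
```

```text
t: 19.2
ee_pos: [0.6793, 0.0327, 0.0655]
tcp_rot: [0.624, 0.333, -0.624, 0.333]
ft_force: [0.2, 0.2, -0.3]
finger_gap: 0.0486
t: 19.6
ee_pos: [0.6822, 0.0332, 0.1605]
tcp_rot: [0.627, 0.332, -0.621, 0.334]
ft_force: [0.3, 0.5, 1.6]
finger_gap: 0.0486
shift [   8.5 -297.1   25.7] |yz| 298 turn 30.0 (or -150.0) t 19.60 q7 -0.92 cur yaw -33.8 pos [0.6822 0.0332 0.1605] tilt 0.0082 gap 0.0486 F [0.3 0.5 1.6]
```

```bash
python3 -m crank '0 -42 4 0;0 -43 4 0;0 -43 4 0;0 -43 4 0;0 -43 4 0;0 -43 3 0;0 -40 3 0;0 0 0 7.5;0 0 0 7.5;0 0 0 7.5' 0.65; python3 -m crank '0 0 0 7.5;0 0 0 0;0 0 0 0';python3 - <<'E'
from h import *
go(.4212,.1773,.039,-63.8)
cv2.imwrite('pics/t7.png',env.snapshot('top')); cv2.imwrite('pics/s7.png',env.snapshot('scene'))
E
```

```text
t: 20.6
ee_pos: [0.4175, 0.1765, 0.1553]
tcp_rot: [-0.677, -0.203, 0.677, -0.203]
ft_force: [-0.3, 0.3, -0.6]
finger_gap: 0.0571
t: 20.9
ee_pos: [0.4177, 0.1764, 0.1554]
tcp_rot: [-0.688, -0.161, 0.689, -0.162]
ft_force: [-0.1, 0.4, -0.3]
finger_gap: 0.0572
shift [116.4   0.7  -3.6] |yz| 4 turn 0.2 (or -179.8) t 20.90 q7 -1.79 cur yaw -63.6 pos [0.4177 0.1764 0.1554] tilt 0.0005 gap 0.0572 F [-0.1  0.4 -0.3]
```

View pics/t7.png

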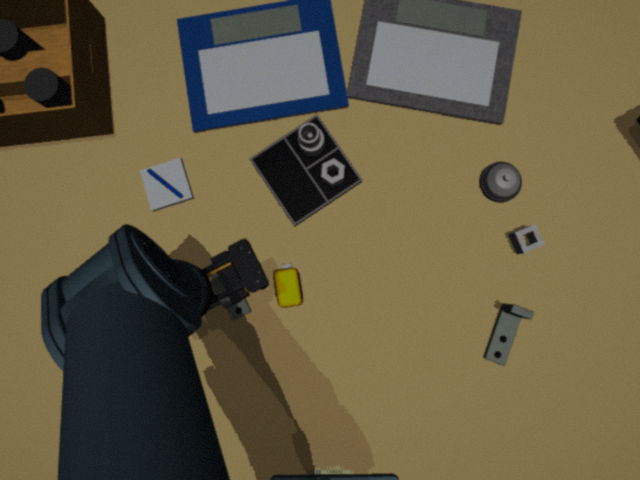

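View pics/s7.png

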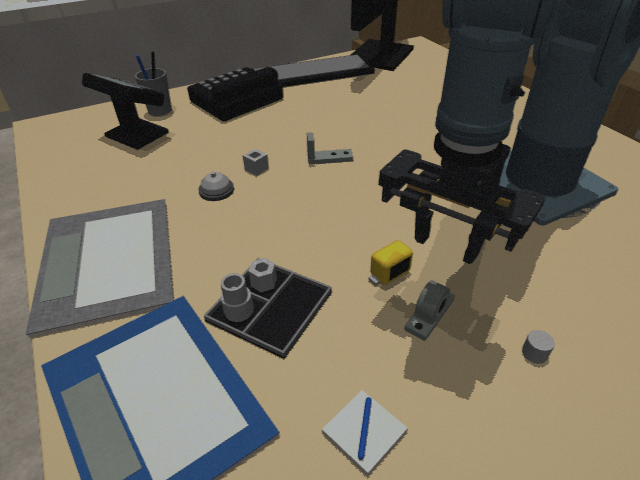

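The sleeve is stacked on the collar at (236,295) in the scene view. The gripper straddles the pillow block, clear of the yellow tape at (390,262). Descend.

```bash
python3 -m crank '35 1 -4 0;35 0 0 0;25 0 0 0;14 0 0 0;6 0 0 0;0 0 0 0;0 0 0 0'; python3 -m crank '0 0 0 0;0 0 0 0;0 0 0 0;0 0 0 0;0 0 0 0;0 0 0 0' 0.2 50; python3 -c "
from h import *
go(.4212,.1773,.039,-63.8)";
```

```text
t: 21.7
ee_pos: [0.4224, 0.1775, 0.0413]
tcp_rot: [0.689, 0.16, -0.688, 0.16]
ft_force: [-0.1, -0.1, -0.9]
finger_gap: 0.0571
t: 22.3
ee_pos: [0.4222, 0.1774, 0.041]
tcp_rot: [0.689, 0.16, -0.689, 0.16]
ft_force: [-0.6, -0.8, 5.5]
finger_gap: 0.0295
shift [ 2.  -0.4  0.9] |yz| 1 turn -0.0 (or 180.0) t 22.30 q7 -1.90 cur yaw -63.8 pos [0.4222 0.1774 0.041 ] tilt 0.0005 gap 0.0295 F [-0.6 -0.8  5.5]
```

```bash
python3 -m crank '-20 0 0 0;-35 0 0 0;-35 0 0 0;-30 0 0 0;0 0 0 0;0 0 0 0'; python3 -c "
from h import *
c=intray(0,-.035);go(c[0],c[1],.15,-57.1)
cv2.imwrite('pics/s8.png',env.snapshot('scene'))"
```

```text
t: 22.9
ee_pos: [0.4216, 0.1768, 0.1601]
tcp_rot: [-0.689, -0.16, 0.689, -0.16]
ft_force: [0.1, -0.2, -5.6]
finger_gap: 0.0298
shift [  10.1  177.4 -124.7] |yz| 217 turn -6.7 (or 173.3) t 22.90 q7 -1.79 cur yaw -63.8 pos [0.4216 0.1768 0.1601] tilt 0.0006 gap 0.0298 F [ 0.1 -0.2 -5.6]
```

View pics/s8.png

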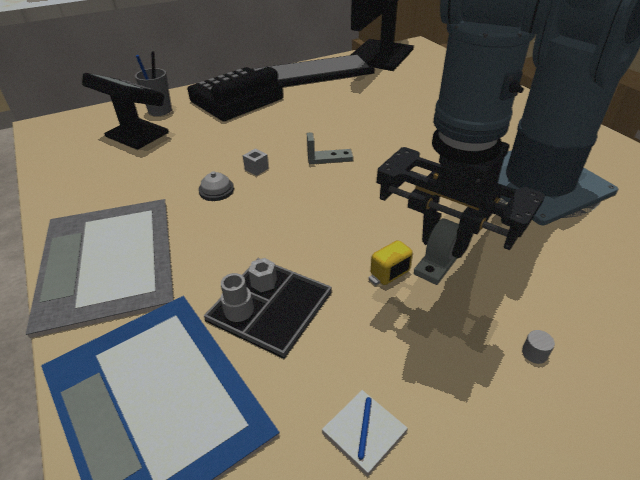

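The block is held level at (440,250). Carry it to the long pocket.

```bash
python3 -m crank '0 29 -20 0;0 30 -21 0;0 30 -21 0;0 30 -21 0;0 30 -21 0;0 28 -20 0;0 0 0 -6.7;0 0 0 0;0 0 0 0;0 0 0 0'; python3 - <<'E'
from h import *
c=intray(0,-.035);go(c[0],c[1],.047,-57.1)
cv2.imwrite('pics/s9.png',cv2.resize(env.snapshot('scene')[180:380,150:400],None,fx=3,fy=3))
E
```

```text
t: 23.95
ee_pos: [0.61, 0.074, 0.1596]
tcp_rot: [-0.677, -0.2, 0.679, -0.2]
ft_force: [-0.2, 0.2, -4.3]
finger_gap: 0.0292
shift [112.6   2.1  -0.9] |yz| 2 turn -0.0 (or 180.0) t 23.95 q7 -1.37 cur yaw -57.1 pos [0.61   0.074  0.1596] tilt 0.0024 gap 0.0292 F [-0.2  0.2 -4.3]
```

View pics/s9.png

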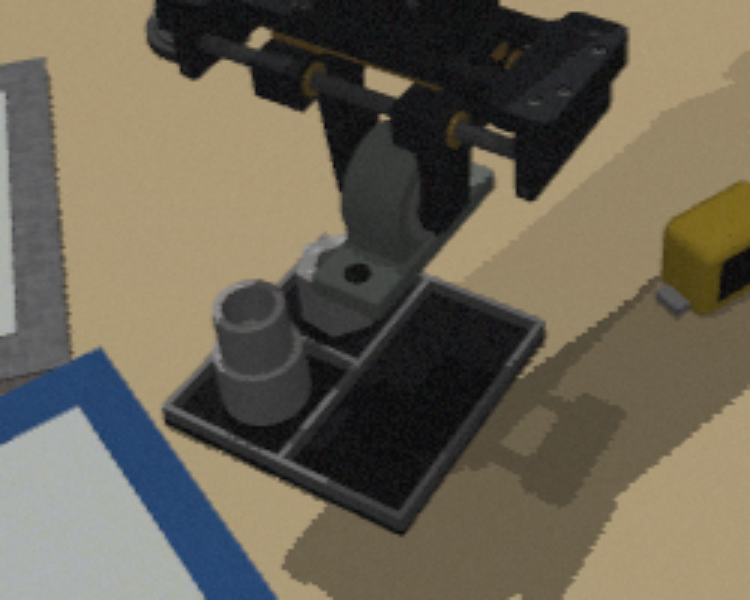

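```bash
python3 -m crank '25 2 -1 0;30 0 0 0;25 0 0 0;15 0 0 0;8 0 0 0;0 0 0 0;0 0 0 0'; python3 -c "
from h import *
c=intray(0,-.035);go(c[0],c[1],.046,-57.1)"
```

```text
t: 24.7
ee_pos: [0.6141, 0.0723, 0.0587]
tcp_rot: [0.679, 0.2, -0.678, 0.2]
ft_force: [0.4, -0.4, -4.3]
finger_gap: 0.0297
shift [12.7 -1.5  1.8] |yz| 2 turn -0.0 (or 180.0) t 24.70 q7 -1.41 cur yaw -57.1 pos [0.6141 0.0723 0.0587] tilt 0.0016 gap 0.0297 F [ 0.4 -0.4 -4.3]
```

```bash
python3 -m crank '5 -1 1 0;3 0 0 0;2 0 0 0;2 0 0 0;1 0 0 0;0 0 0 0;0 0 0 0'; python3 -m crank '0 0 0 0;0 0 0 0;0 0 0 0' 0.47;  python3 -m crank '-15 0 0 0;-25 0 0 0;-35 0 0 0;-35 0 0 0;-20 0 0 0'
```

```text
t: 25.4
ee_pos: [0.612, 0.0723, 0.0461]
tcp_rot: [-0.678, -0.2, 0.678, -0.2]
ft_force: [-4.3, -1.3, 8.4]
finger_gap: 0.0292
t: 25.7
ee_pos: [0.6124, 0.0724, 0.045]
tcp_rot: [0.679, 0.2, -0.678, 0.2]
ft_force: [0.3, -0.5, -0.6]
finger_gap: 0.0411
t: 26.2
ee_pos: [0.6133, 0.0727, 0.1788]
tcp_rot: [0.68, 0.2, -0.677, 0.2]
ft_force: [0.8, -0.9, -0.0]
finger_gap: 0.0416
```

```bash
python3 -m crank '0 30 30 0;0 30 30 0;0 30 30 0;0 30 30 0;0 30 30 0;0 30 30 0;0 30 30 0;0 30 30 0;0 10 20 0;0 0 0 0'; python3 - <<'E'
from h import *
import h
I={n:env.snapshot(n) for n in("top","scene")}
p=poses(); go()
rows=[]
T=p["tray"]
def dr(cr,n,P,c,off,S):
    q=(proj(n,P)-off)*S; cv2.polylines(cr,[cv2.convexHull(np.round(q).astype(np.int32))],True,c,1)
ims=[]
for n,(x0,y0) in(("top",(250,110)),("scene",(205,240))):
    S=3; cr=cv2.resize(I[n][y0:y0+120,x0:x0+130],None,fx=S,fy=S,interpolation=cv2.INTER_CUBIC); cr=cv2.convertScaleAbs(cr,alpha=1.5,beta=20); raw=cr.copy(); off=(x0-.5,y0-.5)
    c=intray(-.035,.035); dr(cr,n,place(PARTS["collar"][0],*c,0,.005),(0,0,255),off,S); dr(cr,n,place(PARTS["sleeve"][0],*c,0,.041),(0,255,0),off,S)
    hx=intray(.035,.035); dr(cr,n,place(PARTS["hex_nut"][0],*hx,np.radians(26.2),.005),(255,0,255),off,S)
    l=intray(0,-.035)
    for P in PARTS["pillow_block"]: dr(cr,n,place(P,*l,T[2],.005),(0,255,255),off,S)
    ims.append(np.hstack([raw,cr]))
cv2.imwrite("pics/fin.png",np.vstack([i[:300] for i in ims])); cv2.imwrite("pics/fs.png",I["scene"])
# look-alikes moved?
I0={n:cv2.imread(f"pics/{n}0.png") for n in I}
for k in("angle_bracket","square_nut","plug","collar","sleeve","pillow_block","hex_nut"):
    for n in I:
        r=env.trace(k,n)
        print(k,n,[(round(x["conf"],2),np.round(x["location"]),np.round(back(n,x["location"],.03)[0][:2],3)) for x in r[:1]])
E
```

```text
t: 27.2
ee_pos: [0.5271, -0.2835, 0.1755]
tcp_rot: [-0.678, -0.197, 0.679, -0.199]
ft_force: [-0.5, 0.8, -0.3]
finger_gap: 0.0415
shift [0. 0. 0.] |yz| 0 t 27.30 q7 -0.74 cur yaw -57.1 pos [ 0.5297 -0.2783  0.1755] tilt 0.0011 gap 0.0416 F [0.6 0.7 0.7]
angle_bracket top [(0.61, array([503., 331.]), array([ 0.347, -0.286]))]
angle_bracket scene [(0.89, array([322., 156.]), array([ 0.372, -0.267]))]
square_nut top [(0.43, array([536., 245.]), array([ 0.491, -0.347]))]
square_nut scene [(0.95, array([256., 162.]), array([ 0.505, -0.316]))]
plug top [(0.25, array([505., 332.]), array([ 0.345, -0.289]))]
plug scene [(0.91, array([537., 345.]), array([0.344, 0.31 ]))]
collar top [(0.61, array([312., 150.]), array([0.661, 0.03 ]))]
collar scene [(0.75, array([239., 310.]), array([0.682, 0.053]))]
sleeve top [(0.93, array([307., 130.]), array([0.696, 0.039]))]
sleeve scene [(0.85, array([235., 288.]), array([0.672, 0.009]))]
pillow_block top [(0.87, array([290., 180.]), array([0.609, 0.068]))]
pillow_block scene [(0.67, array([260., 273.]), array([ 0.625, -0.003]))]
hex_nut top [(0.68, array([331., 171.]), array([ 0.623, -0.003]))]
hex_nut scene [(0.77, array([261., 274.]), array([ 0.624, -0.   ]))]
```

View pics/fin.png

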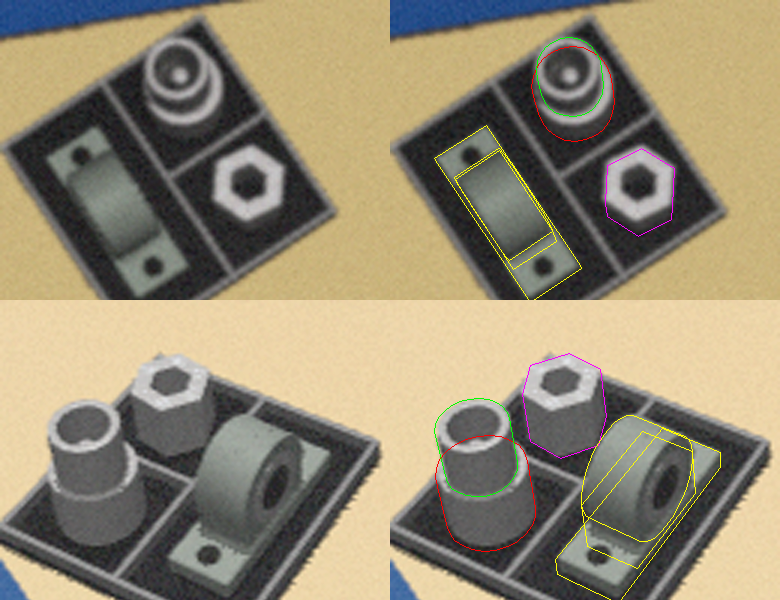

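View pics/fs.png

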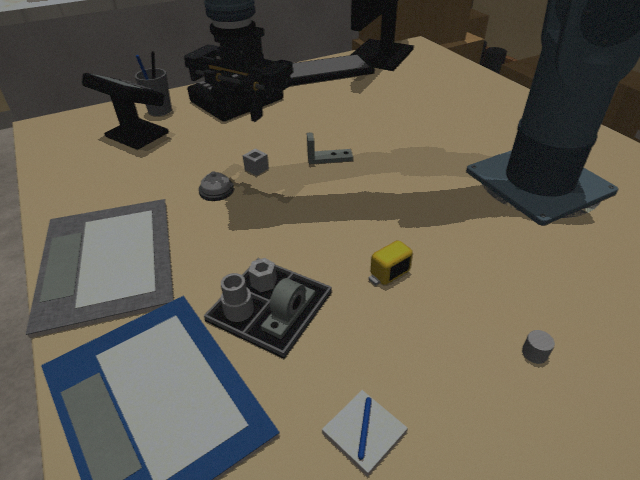

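Everything is in place in both views: the block is level in the long pocket, the nut is in its square pocket, and the sleeve sits flat on the collar around the post. The look-alikes stand where they started. Handing in.

```bash
python3 -m crank '0 0 0 0;0 0 0 0;0 0 0 0;0 0 0 0;0 0 0 0'; python3 -c "
from bench import env
print(env.sign_off())"
```

```text
t: 28.5
ee_pos: [0.5293, -0.2788, 0.1747]
tcp_rot: [-0.678, -0.2, 0.678, -0.2]
ft_force: [-0.9, 0.3, 0.6]
finger_gap: 0.0417
the job is handed in; nothing more can be done
None
```

The shaft-support order is packed and handed in after about 28.5 s. The hex nut is in the plain square pocket, the collar is over the post with the sleeve on top of it, and the pillow block stands on its foot in the long pocket.

**Fit:** In the last pictures from both cameras, the model outlines at the target places matched all four parts to within a few mm. They look upright, and the post shows inside the sleeve's bore. The arm was clear of everything.

**Look-alikes:** The angle bracket, square nut and plug look unmoved in the last scene-camera picture. I did not refit their poses at the end.

**Checks that disagreed:**
- **Plug, top view:** the network reported it, with low confidence (0.25), where the bracket stands. The scene-camera picture shows it in its own place.
- **Pillow block, scene view:** the network marked the nut instead. The top view and the outline placed the block correctly.
- **Square nut, top view:** the reading was about 16 mm off with confidence 0.43, with the arm hanging over the nut. The scene-camera reading (0.95) was unchanged from the start.
- **Collar diameter:** it measured about 44 mm in the gripper, against the stated 46 mm. This did not affect the fit.

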